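Shift the section grinder into third

ROBOT

A 6-joint arm with a two-finger parallel gripper is mounted at the origin on the work surface. World frame = base frame: x ahead of the robot, y to its left, z up, the work surface at z = 0. Lengths are in m, angles in rad, forces in N, time in s.
With the tool pointing down it reaches from about 0.35 to 0.85 m from the base axis. Payload 8.1 kg.
Tool frame: the origin (TCP) lies at the very end of the fingers, on their centre line; the grasp point (between the pads) lies 19 mm behind it; z points along the fingers, y is the direction in which the jaws open and shut (so a half turn about z gives the same grasp; the last joint's range is limited). The gripper opens to 93 mm and grips with 3 to 60 N. Pads are 15 mm wide; open, the fingers measure 128 mm over their backs; the gripper's body (75 mm by 188 mm) begins 65 mm behind the grasp point.
Start: joints at [-1.349, 0.13, 1.488, -0, 1.523, -0.085], TCP at [0.181, -0.572, 0.219] pointing down, gripper open.
Joint ranges: [-2.96, 2.96], [-0.89, 2.26], [0.02, 2.5], [-1.34, 4.48], [0, 2.73], [-2.66, 2.66]. Speed limits (rad/s): [2.39, 2.39, 2.79, 3.14, 3.14, 3.14].

INTERFACE

Orientations are given as a rotation vector (axis times angle).
In Python, from plant import read_state, read_camera, close_job gives the robot as it stands.
- The arm moves only by the tool jog_arm, never from a script. Its argument "motion" is one flat list of numbers, 7 for each row, row after row: the opening, from 0 (shut) to 1 (fully open), then the shift along the tool's x, y, z scaled (see below), then the turn, a rotation vector about the tool's x, y, z scaled (see below). A call has 1 to 8 rows; each row is the pose to reach, as a shift and turn from the pose measured when the call began, along the tool's axes at that moment; what a row does not reach only later rows make up. The controller multiplies each number of a shift by 0.5 m and each number of a turn by 90 degrees. A row lasts 1/10 s, in which the tool goes at most 50 mm and 8.59 degrees, less where a joint would pass 70% of its speed; a pose out of reach is approached as far as the arm can. A call with a number of a shift or a turn outside -1 to 1 is refused whole. A call with a gripper value outside its range is refused whole. The fingers move at their own pace and stop on an object; "grip_force" is the grip in N (left out, the last holds). Time passes only in rows, so rows that repeat a pose let the fingers close. It gives the time, the measured TCP pose, the force and the opening at its end, in the units of the state.
- read_state(): the state, without advancing time (a new reading comes with each control period).
- read_camera(name): name is "scene" or "top"; returns a dict with "frame" (420x560x3 uint8, red, green, blue), "vertical_fov" (degrees; the focal length in pixels is half the picture's height over the tangent of half this angle, whatever the lens; pixels are square), "cx", "cy" (the principal point, pixels), "world_from_camera" (4x4, takes a point from camera to world coordinates). Camera axes: x right, y down, z forward; pixel columns grow to the right and rows downward; lengths in m; the calibration is good to about 2 mm. A picture is of the moment at which its call begins. There is no depth.
- close_job(): hands the job in, once; it reports no verdict.
The state is a dict: "t": time; "q": joint angles; "dq": joint speeds; "joint_torque": joint torques, N m; "tool_pos": TCP position; "orientation": TCP orientation; "force": force on the tool from outside, world axes, zero at the start; "wrist_torque": the same for the moment, N m; "opening": finger opening in m.
Only numpy, scipy, OpenCV 4.12 (cv2) and the standard library are available. Lean on these libraries where they do the work, as an engineer would, in place of code of your own. Each camera call takes 0.05 s, during which the arm holds its last target.

TASK

Put the bone-section grinder's red-knobbed gear lever into third, the forward right slot with the green patch and three dots: push it along its left slot to the cross-slot, across to the right, then forward until it is fully home, without letting it slip back into the fourth slot. Only push the knob with a fingertip or the outside of the fingers; never pinch or grip the lever. Leave the jar, bones, bottle and brush where they are, and finish with the hand clear.

Things in the scene. Friction and masses are not known exactly. Their poses are not given: they have to be found in the camera images.
- machine: blue-grey bench grinder, fixed. Origin on the table surface straight below the lever's pivot; its x axis points forward (away from the robot when unturned), y to the left, z up. The body spans x -110 to 290 mm, y -160 to 160 mm, deck 80 mm high. The lever's pivot lies 20 mm above this origin.
- gate_centre (a point): middle of the aluminium H gate (112 x 110 mm, top 93 mm above the table), machine axes. Left slot: first forward (one dot), second back (two dots). Right slot: third forward (green patch, three white dots), fourth back (four dots). A cross-slot midway joins them; its corners are slightly rounded.
- plate_centre (a point): centre of the round grinding plate ahead of the gate, 170 mm forward of the machine's origin: radius 115 mm, top 121 mm above the table, with a small brass holder 30 mm forward and 45 mm left of its centre, up to 160 mm high.
- shift_fore (a joint): fore-and-aft lean of the lever, rad: 0 = at the cross-slot (upright), positive = forward (machine +x), stops at -0.24 and 0.24. Starts anywhere along the left slot. The cross-slot is about 0.05 rad wide either side of 0. Moves at about 2.5 N at the knob and stays where it is left.
- shift_across (a joint): sideways lean of the lever, rad: positive = to the right (machine -y). Left slot at about -0.2 to -0.175, right slot at 0.175 to 0.2, stops at -0.2 and 0.2. Moves at about 2.5 N at the knob and stays where it is left.
- knob_centre (a point): centre of the lever's red knob, 37 mm across, 42 mm tall, on a 13 mm stick; 165 mm from the pivot, 185 mm above the table when upright. With leans f (fore) and a (across) it stands x = 165 sin f, y = -165 cos f sin a, z = 165 cos f cos a mm from the pivot in machine axes. Its own z axis runs up the stick.
- jar_centre (a point): small amber specimen jar, 34 mm across, 45 mm tall, standing on the machine's deck to the right of the gate; point at its centre. Bystander.
- chip_centre (a point): small bone about 60 mm long and 16 mm high lying on the deck to the left of the gate; point at its centre. Bystander.
- bone0_centre (a point): bone, about 158 mm long and 28 mm high, lying lengthwise on the table to the right; its centre. Bystander.
- bone1_centre (a point): greyer bone, about 133 mm long and 23 mm high, lying beside it; its centre. Bystander.
- glue_centre (a point): white glue bottle with blue cap, 44 mm across, 110 mm tall, standing on the table to the left; its centre. Bystander.
- brush_grip (a point): brush lying on the table to the left; point on its handle. Bystander.

How it is judged:
On the way:
1. the lever has been brought across into the right slot, at the cross-slot (value of joint shift_across above 0.15 rad and value of joint shift_fore between -0.13 and 0.13 rad), for 0.05 s.
At the end, for the whole second after the job is handed in: the lever rests in third: across lean above 0.15 rad and forward lean above 0.205 rad (stop at 0.24), at rest; no bystander has moved 20 mm (value of joint shift_across above 0.15 rad and value of joint shift_fore above 0.205 rad and velocity of joint shift_fore between -0.05 and 0.05 rad/s and distance of each of jar_centre, chip_centre, bone0_centre, bone1_centre, glue_centre, brush_grip from where it was at the start of the episode below 0.02 m); the robot touches nothing.
It fails at once if the lever is let into the fourth slot (right, back beyond 0.15 rad) (value of joint shift_across above 0.1 rad and value of joint shift_fore below -0.15 rad).
It fails at once if the lever is pinched (opposite sides pressed at once) (((contact force between the fingers and shift_fore_c2 above 1.5 N or contact force between the fingers and shift_fore_c6 above 1.5 N) and (contact force between the fingers and shift_fore_c3 above 1.5 N or contact force between the fingers and shift_fore_c7 above 1.5 N)) or ((contact force between the fingers and shift_fore_c4 above 1.5 N or contact force between the fingers and shift_fore_c8 above 1.5 N) and (contact force between the fingers and shift_fore_c5 above 1.5 N or contact force between the fingers and shift_fore_c9 above 1.5 N))).
It fails at once if a bystander is knocked, lifted or carried (20 mm) (distance of any of jar_centre, chip_centre, bone0_centre, bone1_centre, glue_centre, brush_grip from where it was at the start of the episode above 0.02 m).
It also fails if it takes over 53 s, if anything falls off the work surface, if the arm or the gripper's body presses on something with over 40 N, if the wrist force passes 120 N, or if a joint passes its speed limit or range.

## Working session

There is one attempt and no reset: what is moved stays moved. The work goes in short steps, Python scripts to look and compute and a tool call to move; the robot and the scene stay as the last step left them, time stands still between calls to the robot, and variables do not carry over. Pictures are saved under pics/ and viewed, and the job is handed in when it is done.

Besides the shell and the picture viewer there is one more tool, called after "Call:" as name(argument=value, ...) on one line, values as JSON. jog_arm: Moves the arm, as the interface text tells. Its arguments: {"type":"object","properties":{"motion":{"type":"array","items":{"type":"number"}},"grip_force":{"type":"number"}},"required":["motion"]}

```bash
ls; mkdir -p pics; python3 - <<'E'
from plant import *
import cv2,json,numpy as np,pickle
s=read_state();print({k:np.round(v,3).tolist() for k,v in s.items()})
for n in("scene","top"):
    c=read_camera(n);pickle.dump(c,open(n+'.pkl','wb'));cv2.imwrite(f'pics/{n}0.png',c['frame'][:,:,::-1]);print(n,c['vertical_fov'],c['cx'],c['cy'],np.round(c['world_from_camera'],3).tolist())
E
```

```text
pics
{'t': 0.0, 'q': [-1.349, 0.131, 1.489, 0.0, 1.523, -0.085], 'dq': [0.001, -0.0, 0.0, 0.001, 0.002, -0.001], 'joint_torque': [-0.001, -55.985, -49.175, 0.077, 0.036, -0.0], 'tool_pos': [0.181, -0.571, 0.218], 'orientation': [-3.103, -0.48, 0.0], 'force': [0.452, 0.518, 0.014], 'wrist_torque': [-0.015, -0.021, -0.015], 'opening': 0.093}
scene 43.04939058700517 276.4903426687324 209.18207935374625 [[-0.712, 0.414, -0.567, 1.321], [0.702, 0.421, -0.574, 0.702], [0.001, -0.807, -0.591, 0.881], [0.0, 0.0, 0.0, 1.0]]
top 50.72851683253287 278.2613157801507 210.55949455097686 [[-0.029, -0.977, 0.212, 0.339], [-1.0, 0.029, -0.003, -0.011], [-0.003, -0.212, -0.977, 1.293], [0.0, 0.0, 0.0, 1.0]]
```

View pics/scene0.png

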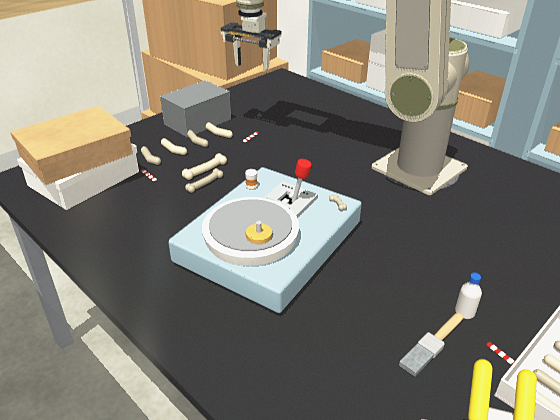

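View pics/top0.png

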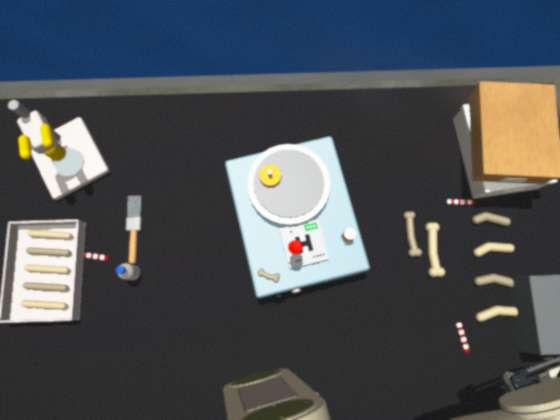

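```bash
python3 - <<'E'
import cv2,pickle
c=pickle.load(open('top.pkl','rb'))['frame'][:,:,::-1]
cv2.imwrite('pics/topz.png',cv2.resize(c[110:310,180:430],None,fx=3,fy=3,interpolation=2))
c=pickle.load(open('scene.pkl','rb'))['frame'][:,:,::-1]
cv2.imwrite('pics/scenez.png',cv2.resize(c[130:330,180:430],None,fx=3,fy=3,interpolation=2))
E
```

```text
(no output)
```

View pics/topz.png

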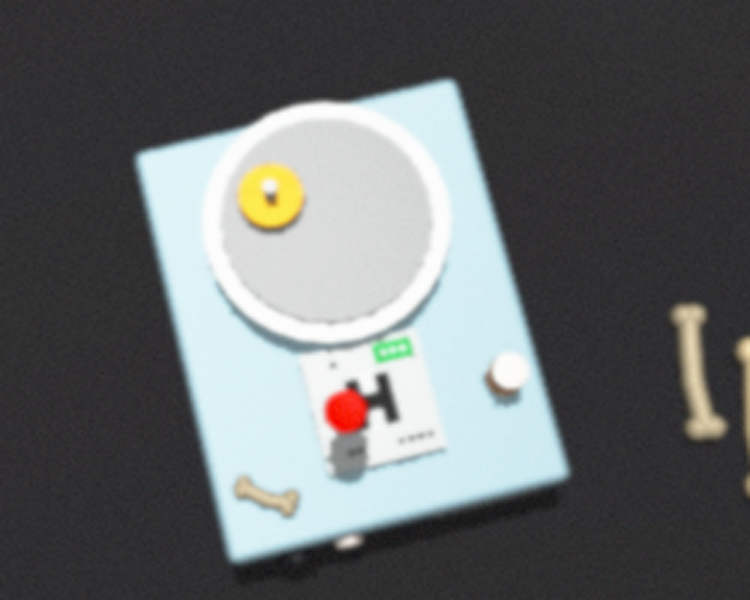

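View pics/scenez.png

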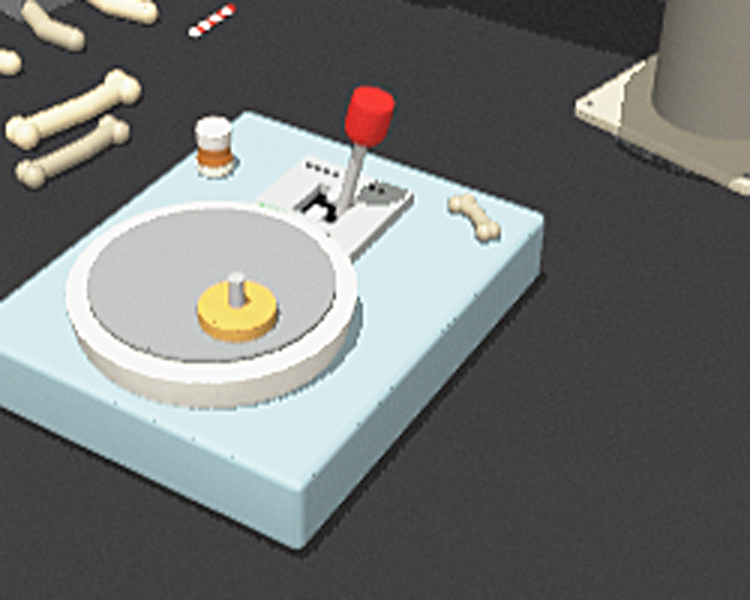

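```bash
cat > h.py <<'E'
import numpy as np,cv2,pickle
from scipy.optimize import least_squares
def f(c): return 210/np.tan(np.radians(c['vertical_fov']/2))
def proj(c,P):
    T=np.linalg.inv(c['world_from_camera']);p=np.atleast_2d(P)@T[:3,:3].T+T[:3,3]
    return p[:,:2]/p[:,2:]*f(c)+[c['cx'],c['cy']]
def red(c):
    r,g,b=[c['frame'][:,:,i].astype(int) for i in range(3)]
    m=((r>120)&(g<60)&(b<60)).astype(np.uint8)
    n,l,s,ce=cv2.connectedComponentsWithStats(m)
    i=1+np.argmax(s[1:,4]); return ce[i],s[i]
def M(p,P):
    c,s=np.cos(p[2]),np.sin(p[2]);P=np.atleast_2d(P).astype(float)
    return P@np.array([[c,-s,0],[s,c,0],[0,0,1]]).T+[p[0],p[1],0]
def knob(p,a,b,h=0.165): 
    return M(p,[h*np.sin(a),-h*np.cos(a)*np.sin(b),.02+h*np.cos(a)*np.cos(b)])
E
cat > m.py <<'E'
from h import *
t=pickle.load(open('top.pkl','rb'));s=pickle.load(open('scene.pkl','rb'))
c3=np.array([[.29,.16,.08],[.29,-.16,.08],[-.11,-.16,.08],[-.11,.16,.08]])
ut=np.array([[137,155],[455,80],[568,473],[232,560]])/3+[180,110]-.33
us=np.array([[303,490],[245,112],[543,215]])/3+[180,130]-.33
si=[0,2,3]
def r(p): return np.r_[(proj(t,M(p,c3))-ut).ravel(),(proj(s,M(p,c3[si]))-us).ravel()]
o=least_squares(r,[.5,0,.2],loss='soft_l1');print(o.x,np.round(o.fun,1))
p=o.x
kt,st=red(t);ks,ss=red(s);print(kt,st,ks,ss)
o2=least_squares(lambda a:np.r_[proj(t,knob(p,*a))[0]-kt,proj(s,knob(p,*a))[0]-ks],[0,-.19]);print(o2.x,o2.fun)
o3=least_squares(lambda P:np.r_[proj(t,P)[0]-kt,proj(s,P)[0]-ks],[.5,0,.2]);print('tri',o3.x,o3.fun,'knobfit',knob(p,*o2.x))
# both: refine xy from knob
for n,q in(('up',(0,0)),('x',(0,-.19)),('R',(0,.19)),('third',(.24,.19))):print(n,knob(p,*q))
E
python3 m.py
```

```text
[ 0.50674934 -0.0800768   0.21865137] [-2.  -1.6 -0.7 -2.3  1.2  0.6 -1.1  0.9 -1.2 -0.5 -0.7 -1.8  1.4 -1.1]
[295.43283582 246.62686567] [289 239  14  15 134] [302.12849162 170.55307263] [295 161  17  18 179]
[-0.08853783 -0.19085372] [-0.81756135 -0.28497164 -0.08328156 -1.40442575]
tri [ 0.48500277 -0.05427661  0.17646776] [-0.2910746   0.24606964 -0.36915142 -0.0618029 ] knobfit [[ 0.48574424 -0.05280636  0.18136948]]
up [[ 0.50674934 -0.0800768   0.185     ]]
x [[ 0.49998995 -0.04965701  0.1820307 ]]
R [[ 0.51350873 -0.11049658  0.1820307 ]]
third [[ 0.55160211 -0.10111715  0.17738657]]
```

```bash
cat > m2.py <<'E'
from h import *
t=pickle.load(open('top.pkl','rb'))
p=[0.50674934,-0.0800768,0.21865137]
def back(c,u,z):
    T=c['world_from_camera'];d=T[:3,:3]@np.r_[(np.array(u)-[c['cx'],c['cy']])/f(c),1];return T[:3,3]+d*(z-T[2,3])/d[2]
def loc(P):
    c,s=np.cos(p[2]),np.sin(p[2]);d=P[:2]-p[:2];return np.r_[c*d[0]+s*d[1],-s*d[0]+c*d[1]]
z=lambda a:np.array(a)/3+[180,110]-.33
for n,u,h in [('g',(302,353),.093),('g',(413,330),.093),('g',(447,446),.093),('g',(330,475),.093),('H',(374,401),.093),
 ('c',(137,155),.08),('c',(455,80),.08),('c',(568,473),.08),('c',(232,560),.08),('plate',(327,222),.121),('holdertop',(269,186),.16),('jar',(509,370),.125),('chip',(266,496),.09)]:
    P=back(t,z(u),h);print(n,np.round(P,4),np.round(loc(P)*1000))
E
python3 m2.py
```

```text
g [ 0.5511 -0.0189  0.093 ] [57. 50.]
g [ 0.5696 -0.1215  0.093 ] [ 52. -54.]
g [ 0.4621 -0.1471  0.093 ] [-58. -56.]
g [ 0.4392 -0.0407  0.093 ] [-57.  53.]
H [ 0.5049 -0.083   0.093 ] [-2. -2.]
c [0.7503 0.1332 0.08  ] [284. 155.]
c [ 0.8173 -0.1751  0.08  ] [ 283. -160.]
c [ 0.4358 -0.2571  0.08  ] [-108. -157.]
c [0.367  0.0494 0.08  ] [-108.  157.]
plate [ 0.667  -0.0451  0.121 ] [164.  -1.]
holdertop [0.6907 0.0065 0.16  ] [198.  45.]
jar [ 0.5247 -0.2021  0.125 ] [  -9. -123.]
chip [0.4223 0.0173 0.09  ] [-61. 113.]
```

```bash
cat >> h.py <<'E'
MP=[0.5055,-0.081,0.213]
from scipy.spatial.transform import Rotation as R
def goto(x,y,z):
    "machine-coord target (mm) -> jog numbers from current measured pose"
    from plant import read_state
    s=read_state();P=M(MP,[x/1000,y/1000,z/1000])[0]
    Rc=R.from_rotvec(s['orientation']);c,sn=np.cos(MP[2]),np.sin(MP[2])
    Rt=R.from_matrix(np.array([[c,sn,0],[sn,-c,0],[0,0,-1]]))
    sh=Rc.inv().apply(P-s['tool_pos'])/.5; tu=(Rc.inv()*Rt).as_rotvec()/(np.pi/2)
    return np.round(sh,4),np.round(tu,4)
def where():
    from plant import read_state
    s=read_state();d=np.array(s['tool_pos']);c,sn=np.cos(MP[2]),np.sin(MP[2]);e=d[:2]-MP[:2]
    return np.round([1000*(c*e[0]+sn*e[1]),1000*(-sn*e[0]+c*e[1]),1000*d[2]],1),np.round(s['force'],2),s['t'],s['opening']
def lean():
    from plant import read_camera
    t=read_camera('top');s=read_camera('scene');kt,_=red(t);ks,_=red(s)
    o=least_squares(lambda P:np.r_[proj(t,P)[0]-kt,proj(s,P)[0]-ks],[.5,0,.2])
    o2=least_squares(lambda a:np.r_[proj(t,knob(MP,*a))[0]-kt,proj(s,knob(MP,*a))[0]-ks],[0,0])
    return o2.x,o2.fun,o.x,t,s
E
python3 -c "
from h import *
print(where());l=lean();print(l[:3]);print(goto(-75,31,222))"
```

```text
(array([-420.8, -410.8,  217.7]), array([ 0.09, -0.66, -0.24]), 0.1, 0.09316917223066314)
(array([-0.08742914, -0.19115454]), array([-0.50106279,  0.02222308, -0.24434227, -0.6114056 ]), array([ 0.48451066, -0.05412626,  0.17936641]))
(array([ 0.7712, -0.8153, -0.0071]), array([-0.0007,  0.    ,  0.0597]))
```

Call:
jog_arm(motion=[0, 0.771, -0.815, -0.01, 0, 0, 0.06, 0, 0.771, -0.815, -0.01, 0, 0, 0.06, 0, 0.771, -0.815, -0.01, 0, 0, 0.06, 0, 0.771, -0.815, -0.01, 0, 0, 0.06, 0, 0.771, -0.815, -0.01, 0, 0, 0.06, 0, 0.771, -0.815, -0.01, 0, 0, 0.06, 0, 0.771, -0.815, -0.01, 0, 0, 0.06, 0, 0.771, -0.815, -0.01, 0, 0, 0.06], grip_force=20)

```text
t: 1.0
tool_pos: [0.3557, -0.2101, 0.2222]
orientation: [-3.123, -0.332, -0.001]
force: [0.3, -0.6, -0.7]
opening: 0.0338
```

```bash
python3 -c "
from h import *
print(where());print(goto(-75,31,222))"
```

```text
(array([-173.7,  -94.5,  222.2]), array([ 0.29, -0.55, -0.71]), 1.0, 0.03375247381635562)
(array([ 0.1971, -0.2511,  0.0006]), array([-0.0004, -0.0003, -0.0006]))
```

Call:
jog_arm(motion=[0, 0.197, -0.251, 0, 0, 0, 0, 0, 0.197, -0.251, 0, 0, 0, 0, 0, 0.197, -0.251, 0, 0, 0, 0, 0, 0.197, -0.251, 0, 0, 0, 0, 0, 0.197, -0.251, 0, 0, 0, 0, 0, 0.197, -0.251, 0, 0, 0, 0])

```text
t: 1.6
tool_pos: [0.4252, -0.0674, 0.2221]
orientation: [-3.124, -0.333, 0.001]
force: [0.3, -0.7, -0.2]
opening: 0.0004
```

```bash
python3 -c "
from h import *
print(where());print(goto(-65,31,172));l=lean();print(l[:3]);
cv2.imwrite('pics/s1.png',cv2.resize(l[4]['frame'][60:310,180:430,::-1],None,fx=2.4,fy=2.4))"
```

```text
(array([-75.6,  30.3, 222.1]), array([ 0.32, -0.74, -0.18]), 1.6, 0.0003899485409893758)
(array([ 0.0212, -0.0015,  0.1003]), array([-0.0002,  0.0002, -0.0004]))
(array([-0.91349492,  1.32549991]), array([-118.38781081,  -68.12942811,  -19.154136  ,    8.10797303]), array([ 0.13584227, -0.52596897, -0.15778507]))
```

View pics/s1.png

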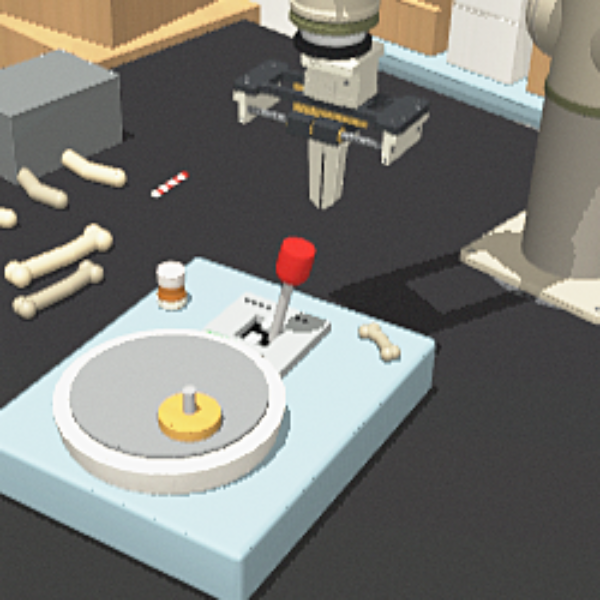

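Call:
jog_arm(motion=[0, 0.02, -0.002, 0.107, 0, 0, 0, 0, 0.02, -0.002, 0.107, 0, 0, 0, 0, 0.02, -0.002, 0.107, 0, 0, 0, 0, 0.03, -0.002, 0.107, 0, 0, 0, 0, 0.04, -0.002, 0.107, 0, 0, 0, 0, 0.05, -0.002, 0.107, 0, 0, 0, 0, 0.06, -0.002, 0.107, 0, 0, 0, 0, 0.06, -0.002, 0.107, 0, 0, 0])

```text
t: 2.5
tool_pos: [0.4551, -0.0607, 0.1692]
orientation: [-3.124, -0.33, -0.001]
force: [-0.9, -0.6, 0.5]
opening: 0.0002
```

```bash
cat >> h.py <<'E'
def lean1(fn=None):
    from plant import read_camera
    s=read_camera('scene');ks,b=red(s)
    o2=least_squares(lambda a:proj(s,knob(MP,*a))[0]-ks,[0,-.1])
    if fn: cv2.imwrite(fn,cv2.resize(s['frame'][100:300,180:430,::-1],None,fx=3,fy=3))
    return np.round(o2.x,3),b
E
python3 -c "
from h import *
print(where());print(goto(-30,31,168));print(lean1('pics/s2.png'))"
```

```text
(array([-45. ,  30.5, 169.2]), array([-0.91, -0.58,  0.53]), 2.5, 0.00021219459389383528)
(array([ 0.03  , -0.001 ,  0.0024]), array([-0.0001, -0.0004, -0.0015]))
(array([-0.076, -0.201]), array([295, 159,  16,  20, 201], dtype=int32))
```

View pics/s2.png

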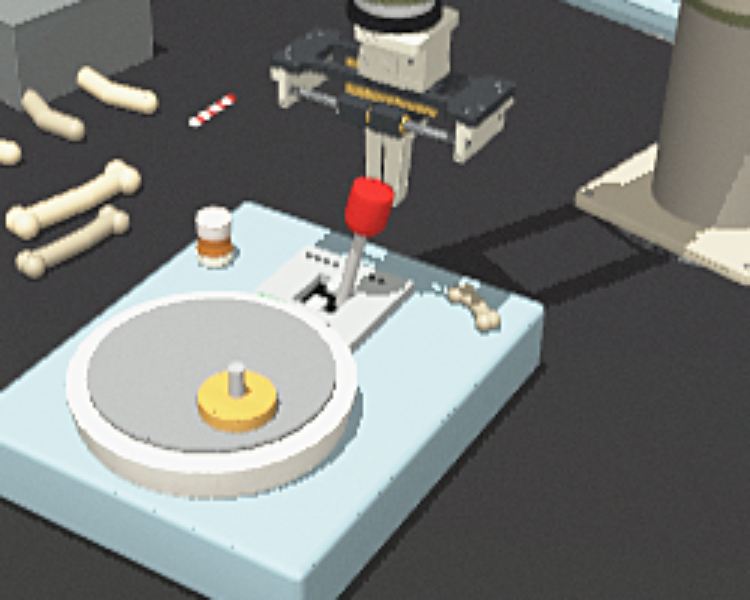

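Call:
jog_arm(motion=[0, 0.01, 0, 0.002, 0, 0, 0, 0, 0.016, 0, 0.002, 0, 0, 0, 0, 0.022, 0, 0.002, 0, 0, 0, 0, 0.022, 0, 0.002, 0, 0, 0])

```text
t: 2.95
tool_pos: [0.4656, -0.0583, 0.1679]
orientation: [-3.124, -0.33, 0.0]
force: [-2.3, -0.3, 0.8]
opening: 0.0007
```

```bash

python3 -c "
from h import *
print(where());print(goto(-27,31,168));print(lean1('pics/s3.png'))"
```

```text
(array([-34.2,  30.6, 167.9]), array([-2.27, -0.29,  0.83]), 2.95, 0.0007476444116776891)
(array([ 0.0145, -0.0007, -0.0003]), array([-0.0003,  0.0001, -0.0014]))
(array([-0.024, -0.206]), array([294, 160,  16,  20, 185], dtype=int32))
```

Call:
jog_arm(motion=[0, 0.008, 0, 0, 0, 0, 0, 0, 0.014, 0, 0, 0, 0, 0, 0, 0.014, 0, 0, 0, 0, 0])

```text
t: 3.3
tool_pos: [0.4725, -0.0568, 0.1678]
orientation: [-3.124, -0.33, 0.001]
force: [-2.0, 0.6, 0.9]
opening: -0.0001
```

```bash

python3 -c "
from h import *
print(where());print(goto(-60,31,168));print(lean1('pics/s4.png'))"
```

```text
(array([-27.2,  30.6, 167.8]), array([-2.03,  0.63,  0.89]), 3.3, -5.173339560291142e-05)
(array([-0.0657, -0.0006, -0.0004]), array([-0.0003,  0.0002, -0.0014]))
(array([ 0.011, -0.205]), array([292, 161,  16,  20, 190], dtype=int32))
```

View pics/s4.png

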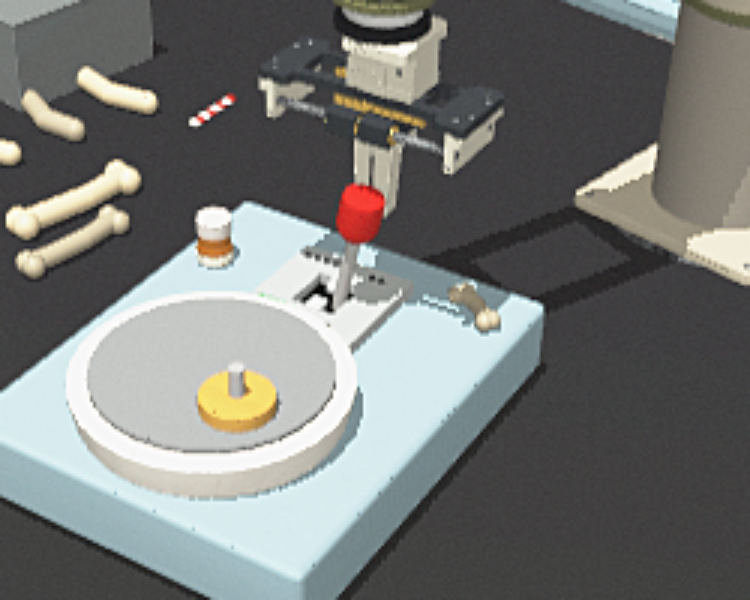

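Call:
jog_arm(motion=[0, -0.066, 0, 0, 0, 0, 0, 0, -0.066, -0.11, 0, 0, 0, 0, 0, -0.066, -0.11, 0, 0, 0, 0, 0, -0.066, -0.11, 0, 0, 0, 0, 0, 0.054, -0.11, 0, 0, 0, 0, 0, 0.054, -0.11, 0, 0, 0, 0, 0, 0.054, -0.11, 0, 0, 0, 0])

```text
t: 4.05
tool_pos: [0.4884, 0.0024, 0.1672]
orientation: [-3.124, -0.332, 0.002]
force: [-0.7, -0.7, -0.7]
opening: 0.0004
```

```bash

python3 -c "
from h import *
print(where());print(goto(0,70,168));print(lean1('pics/s5.png'))"
```

```text
(array([  0.9,  85.1, 167.2]), array([-0.74, -0.67, -0.7 ]), 4.05, 0.00038473443152394686)
(array([-0.0017,  0.0303, -0.0016]), array([-0.0004,  0.0009, -0.0008]))
(array([-0.012, -0.191]), array([292, 161,  16,  20, 226], dtype=int32))
```

View pics/s5.png

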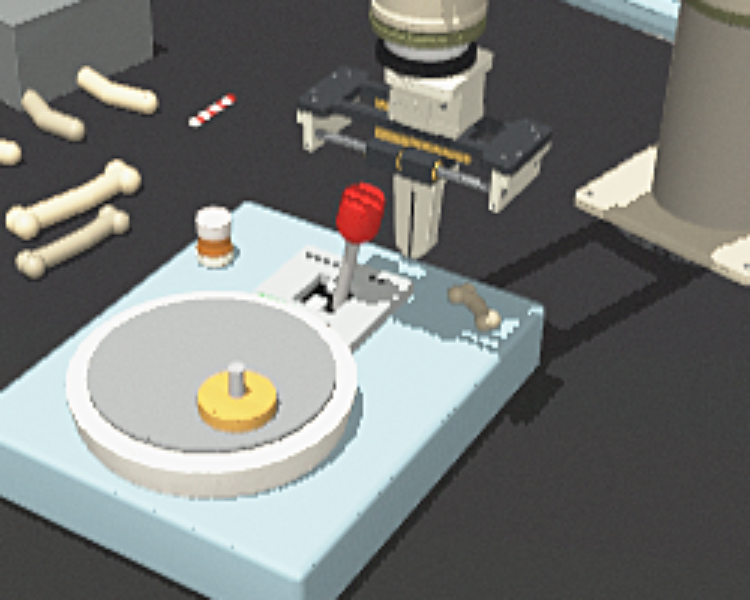

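Call:
jog_arm(motion=[0, -0.002, 0.024, 0, 0, 0, 0, 0, -0.002, 0.036, 0, 0, 0, 0, 0, -0.002, 0.046, 0, 0, 0, 0, 0, -0.002, 0.056, 0, 0, 0, 0, 0, -0.002, 0.066, 0, 0, 0, 0, 0, -0.002, 0.066, 0, 0, 0, 0])

```text
t: 4.7
tool_pos: [0.4937, -0.0309, 0.1677]
orientation: [-3.124, -0.33, 0.001]
force: [-0.3, 1.3, 1.1]
opening: 0.0006
```

```bash

python3 -c "
from h import *
print(where());print(goto(0,5,168));print(lean1('pics/s6.png'))"
```

```text
(array([ -1. ,  51.5, 167.7]), array([-0.25,  1.29,  1.13]), 4.7, 0.000633512558041255)
(array([ 0.0021,  0.0929, -0.0005]), array([-0.0001,  0.0006, -0.0014]))
(array([-0.006, -0.088]), array([287, 159,  13,  19, 212], dtype=int32))
```

View pics/s6.png

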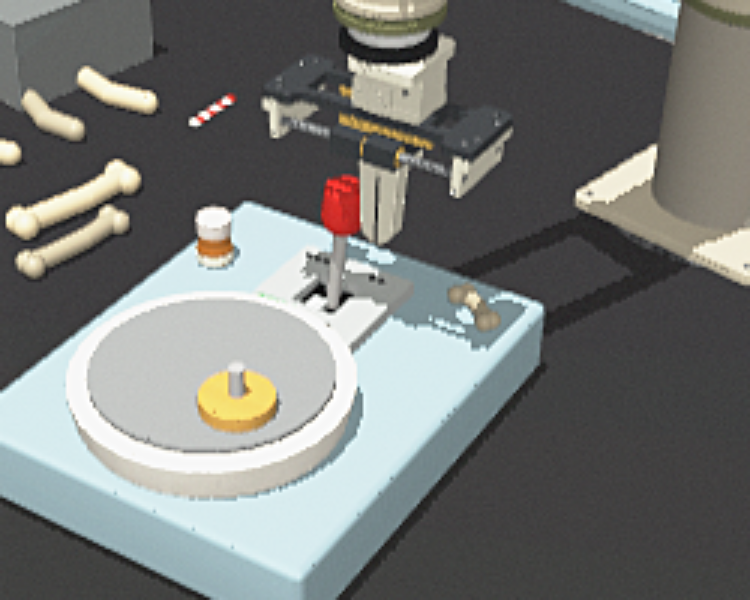

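Moving freely in the cross-slot: lever at about a = −0.09, f ≈ 0, with the knob around (342,205) in the zoom. I'll keep pushing right.

Call:
jog_arm(motion=[0, 0.003, 0.012, 0, 0, 0, 0, 0, 0.003, 0.024, 0, 0, 0, 0, 0, 0.003, 0.036, 0, 0, 0, 0, 0, 0.003, 0.048, 0, 0, 0, 0, 0, 0.003, 0.06, 0, 0, 0, 0, 0, 0.003, 0.072, 0, 0, 0, 0, 0, 0.003, 0.08, 0, 0, 0, 0, 0, 0.003, 0.08, 0, 0, 0, 0])

```text
t: 5.55
tool_pos: [0.5035, -0.0701, 0.1675]
orientation: [3.124, 0.33, -0.002]
force: [0.4, 1.9, 1.0]
opening: 0.0006
```

```bash

python3 -c "
from h import *
print(where());print(goto(0,5,168));print(lean1('pics/s7.png'))"
```

```text
(array([  0.4,  11.1, 167.5]), array([0.35, 1.94, 1.03]), 5.55, 0.0005557163398119173)
(array([-0.0007,  0.0122, -0.001 ]), array([-0.0001,  0.0008, -0.0018]))
(array([-0.005,  0.156]), array([274, 155,  12,  19, 190], dtype=int32))
```

View pics/s7.png

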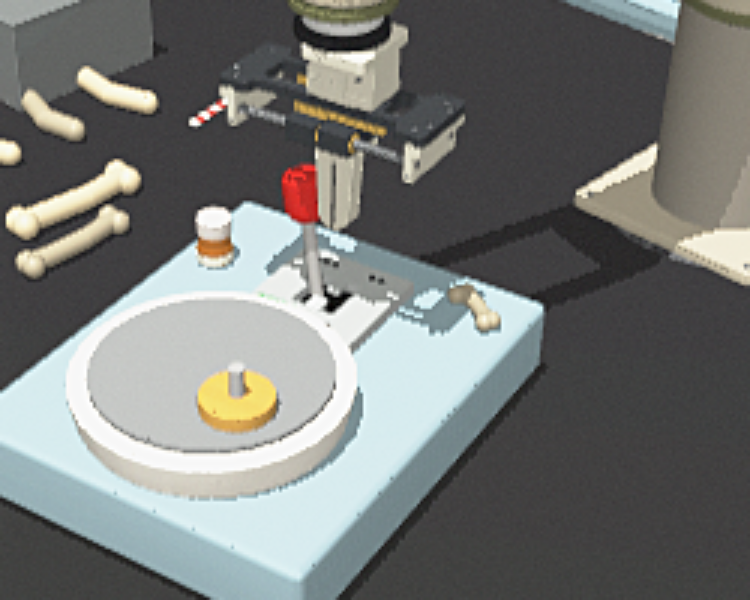

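Call:
jog_arm(motion=[0, 0, 0.006, 0, 0, 0, 0, 0, 0, 0.011, 0, 0, 0, 0, 0, 0, 0.015, 0, 0, 0, 0, 0, 0, 0.015, 0, 0, 0, 0])

```text
t: 6.0
tool_pos: [0.5049, -0.0772, 0.1672]
orientation: [-3.124, -0.33, 0.003]
force: [-0.3, 1.4, -0.1]
opening: 0.0002
```

```bash

python3 -c "
from h import *
print(where());print(lean1('pics/s8.png'))"
```

```text
(array([  0.2,   3.8, 167.2]), array([-0.29,  1.45, -0.11]), 6.0, 0.00023945531712676454)
(array([-0.014,  0.207]), array([271, 154,  13,  20, 183], dtype=int32))
```

Call:
jog_arm(motion=[0, 0, 0.004, 0, 0, 0, 0, 0, 0, 0.008, 0, 0, 0, 0, 0, 0, 0.008, 0, 0, 0, 0])

```text
t: 6.35
tool_pos: [0.5056, -0.081, 0.167]
orientation: [-3.124, -0.329, 0.003]
force: [0.0, 3.3, -0.7]
opening: 0.0006
```

```bash

python3 -c "
from h import *
print(where());print(lean1('pics/s9.png'))"
```

```text
(array([ 1.00e-01, -0.00e+00,  1.67e+02]), array([ 0.03,  3.32, -0.7 ]), 6.35, 0.0005695354542604533)
(array([-0.012,  0.228]), array([270, 154,  13,  20, 181], dtype=int32))
```

Call:
jog_arm(motion=[0, 0, -0.05, 0, 0, 0, 0, 0, -0.13, -0.05, 0, 0, 0, 0, 0, -0.13, -0.05, 0, 0, 0, 0, 0, -0.13, -0.05, 0, 0, 0, 0, 0, -0.13, 0.064, 0, 0, 0, 0, 0, -0.13, 0.064, 0, 0, 0, 0, 0, -0.13, 0.064, 0, 0, 0, 0])

```text
t: 7.1
tool_pos: [0.4496, -0.1274, 0.1676]
orientation: [3.125, 0.325, -0.002]
force: [-1.0, -0.4, -0.8]
opening: 0.0005
```

```bash

python3 -c "
from h import *
print(where());print(lean1('pics/s10.png'));print(goto(-40,-32,164))"
```

```text
(array([-64.4, -33.5, 167.6]), array([-0.98, -0.43, -0.79]), 7.1, 0.0005044029398149499)
(array([0.008, 0.184]), array([270, 154,  16,  20, 205], dtype=int32))
(array([ 0.0491, -0.001 ,  0.0066]), array([-0.0005,  0.0011, -0.003 ]))
```

View pics/s10.png

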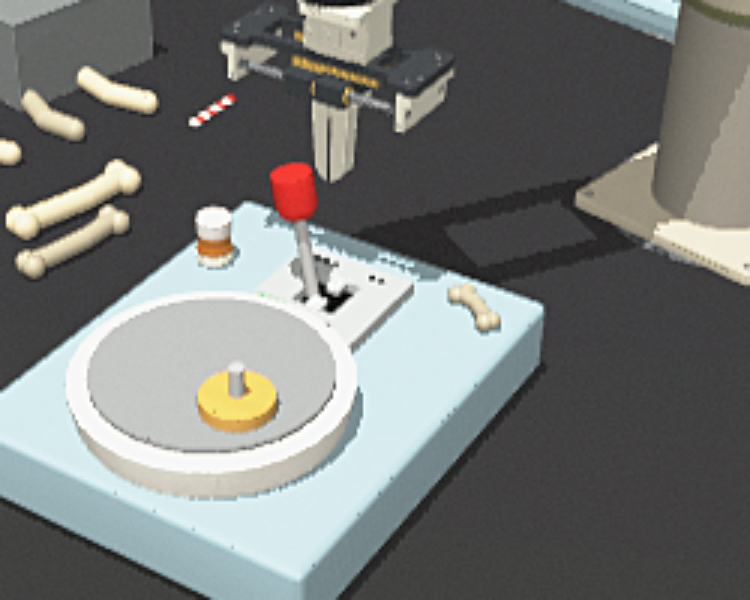

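Call:
jog_arm(motion=[0, 0.05, 0, 0.004, 0, 0, 0, 0, 0.062, 0, 0.004, 0, 0, 0, 0, 0.072, 0, 0.004, 0, 0, 0, 0, 0.082, 0, 0.004, 0, 0, 0, 0, 0.092, 0, 0.004, 0, 0, 0, 0, 0.102, 0, 0.004, 0, 0, 0, 0, 0.112, 0, 0.004, 0, 0, 0, 0, 0.112, 0, 0.004, 0, 0, 0])

```text
t: 7.95
tool_pos: [0.5045, -0.1146, 0.1653]
orientation: [-3.124, -0.327, 0.002]
force: [-2.2, 0.4, 1.5]
opening: -0.0
```

```bash

python3 -c "
from h import *
print(where());print(lean1('pics/s11.png'));print(goto(13,-32,165))"
```

```text
(array([ -8.1, -32.6, 165.3]), array([-2.25,  0.41,  1.48]), 7.95, -3.4226388625597896e-05)
(array([0.148, 0.174]), array([265, 158,  17,  20, 186], dtype=int32))
(array([ 0.0426, -0.0014,  0.0003]), array([-0.0006,  0.001 , -0.0029]))
```

View pics/s11.png

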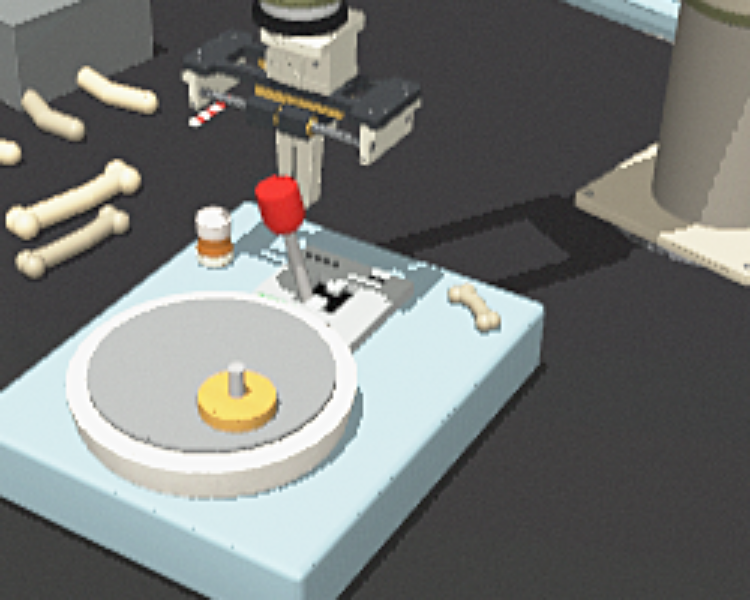

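Lever is entering third: knob at about (280,205) in the zoom, f ≈ 0.13–0.15.

Call:
jog_arm(motion=[0, 0.01, 0, 0.002, 0, 0, 0, 0, 0.018, 0, 0.003, 0, 0, 0, 0, 0.026, 0, 0.004, 0, 0, 0, 0, 0.034, 0, 0.005, 0, 0, 0, 0, 0.038, 0, 0.006, 0, 0, 0, 0, 0.038, 0, 0.006, 0, 0, 0])

```text
t: 8.6
tool_pos: [0.523, -0.1107, 0.1622]
orientation: [-3.124, -0.327, 0.003]
force: [-4.1, -1.4, 5.0]
opening: 0.0002
```

```bash

python3 -c "
from h import *
print(where());print(lean1('pics/s12.png'))"
```

```text
(array([ 10.8, -32.7, 162.2]), array([-4.1 , -1.38,  5.02]), 8.6, 0.00023022445492813388)
(array([0.268, 0.171]), array([261, 163,  17,  20, 176], dtype=int32))
```

Call:
jog_arm(motion=[0, 0.005, 0, -0.002, 0, 0, 0, 0, 0.01, 0, -0.002, 0, 0, 0, 0, 0.01, 0, -0.002, 0, 0, 0])

```text
t: 8.95
tool_pos: [0.5263, -0.1097, 0.1621]
orientation: [-3.123, -0.327, 0.009]
force: [-7.3, -2.3, 2.7]
opening: 0.0006
```

```bash

python3 -c "
from h import *
print(where());print(lean1('pics/s13.png'))"
```

```text
(array([ 14.3, -32.5, 162.1]), array([-7.34, -2.29,  2.72]), 8.95, 0.0005740106632350916)
(array([0.281, 0.167]), array([261, 164,  16,  19, 169], dtype=int32))
```

View pics/s13.png

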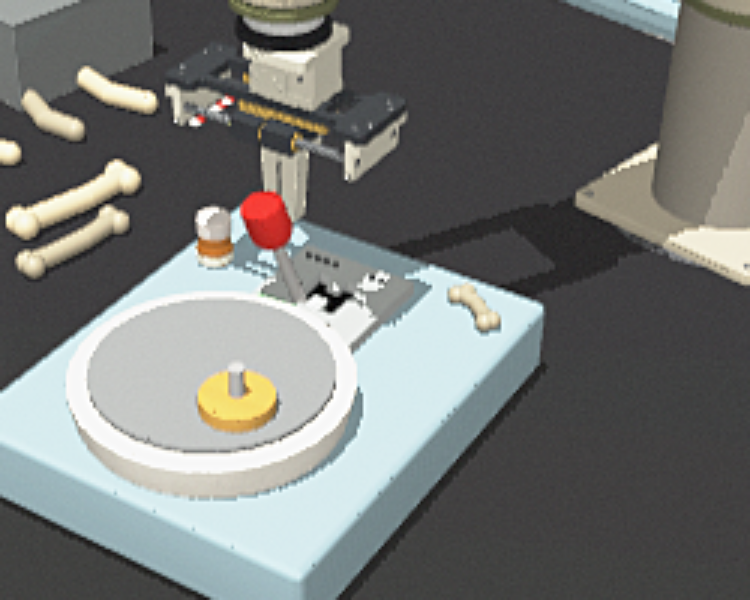

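Call:
jog_arm(motion=[0, -0.06, 0, 0, 0, 0, 0, 0, -0.16, 0, 0, 0, 0, 0, 0, -0.16, 0, -0.12, 0, 0, 0, 0, -0.18, 0.3, -0.2, 0, 0, 0, 0, -0.18, 0.4, -0.2, 0, 0, 0, 0, -0.18, 0.4, -0.2, 0, 0, 0, 0, -0.18, 0.4, -0.2, 0, 0, 0, 0, -0.18, 0.4, -0.2, 0, 0, 0])

```text
t: 9.8
tool_pos: [0.4804, -0.329, 0.2624]
orientation: [3.124, 0.321, -0.007]
force: [1.0, 1.0, -0.4]
opening: 0.0003
```

```bash

python3 -c "
from h import *
print(where());l=lean();print(l[:3]);print(lean1('pics/s14.png'))
cv2.imwrite('pics/t14.png',l[3]['frame'][:,:,::-1])"
```

```text
(array([ -76.9, -237.1,  262.4]), array([ 1.  ,  0.99, -0.41]), 9.8, 0.0003471365699585187)
(array([0.24485498, 0.19344671]), array([-0.67385526,  0.06009233, -0.64638461, -0.7302671 ]), array([ 0.55049838, -0.10321935,  0.17481554]))
(array([0.258, 0.173]), array([261, 162,  17,  20, 174], dtype=int32))
```

View pics/t14.png

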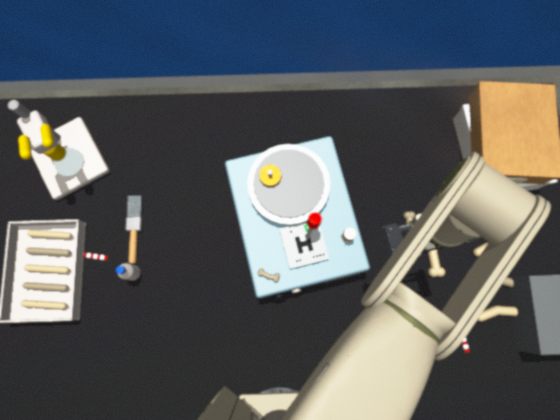

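View pics/s14.png

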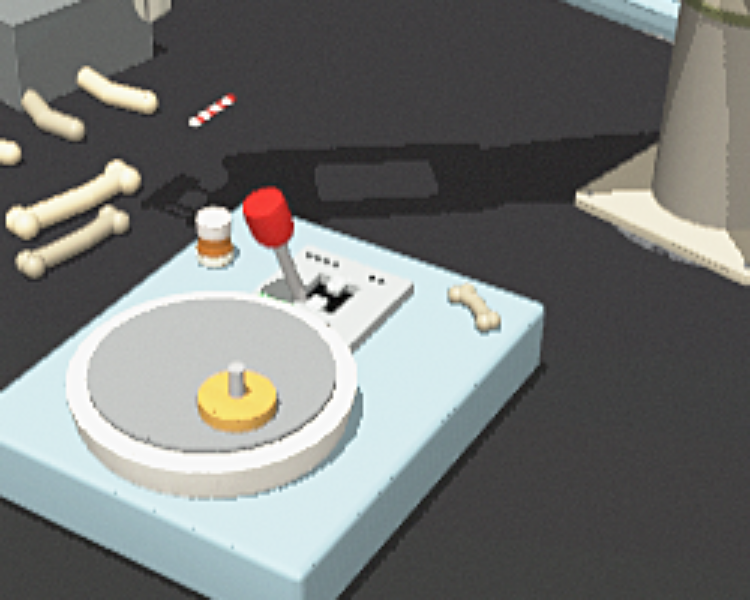

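The knob sits at (315,219) in the top view, over the green patch. The lever reads f ≈ 0.245 and a ≈ 0.19, the bystanders look unmoved, and the hand is clear.

Call:
jog_arm(motion=[0, 0, 0, 0, 0, 0, 0, 0, 0, 0, 0, 0, 0, 0, 0, 0, 0, 0, 0, 0, 0])

```text
t: 10.25
tool_pos: [0.4803, -0.3228, 0.2615]
orientation: [-3.122, -0.327, 0.009]
force: [0.6, 0.6, 1.1]
opening: 0.0005
```

```bash
python3 -c "
from plant import *
close_job()"
```

```text
the job is handed in; nothing more can be done
```

The lever is in third, and I handed the job in at about 10 s of the 53 s allowed. I used only the outside of the closed fingers. They pushed the lever forward along the left slot to the cross-slot, then across to the right, then forward until it met the stop, where the push force rose from about 2 N to 7 N.

**Lever:** the two-camera fit after I withdrew gives a forward lean of about 0.245 rad and an across lean of about 0.19 rad. The scene camera alone gave 0.258 and 0.173. Both are past the required 0.205 and 0.15, and the difference between them, like the fit reading just past the 0.24 stop, is camera and pose error. At the cross-slot in the right slot it read about 0.01 forward and 0.18 across, and no reading showed it going back towards fourth.

**Bystanders:** the jar, small bone, bottle and brush look unmoved by eye in the last pictures, as do the two bones, though the arm partly hid those from above. I did not measure them.

**Hand:** it is clear, about 26 cm above the table to the right of the machine. The force reading there was about 1 N, which is noise level.

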